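# Switch on the food warmer at its recessed push-to-turn dial

### The job

The food warmer is off. Reach into the recessed well on its front ledge, press the control knob down gently, about 7 mm and not past 9 mm where its switch would be crushed, to free it from its off catch, and turn it clockwise until its nose points at the white set-point tab clipped on the rim of the well. Leave the knob popped back up and let go of it, and do not disturb the pan lid, jar and mug around it.

Things in the scene. Friction and masses are not known exactly. Their poses are not given: they have to be found in the camera images.
- warmer: fixed stainless food warmer, 360 (x) x 320 (y) x 120 mm high; origin at the centre of its underside, on the table; -x is its front. The vertical round control well, 104 mm across and 50 mm deep, is centred 105 mm in front of the origin; a grey lip on its mouth, 8 mm high (top 128 mm above the table), narrows it to 94 mm
- dial_top (a point): on the vertical axis of the black control knob in the well, at the top face of its skirt; turns with the knob: x towards its nose, z up. The skirt is a disc of 62 mm diameter, 6 mm thick, its top 36 mm below the lip's top. Fingertips can stand on it on both sides of the grip bar
- dial_nose (a point): tip of the knob's nose, 30 mm from the axis, 6 mm above the skirt: a low block 12 mm wide and 12 mm high with a white line on top, that carries the bar on at one end only
- press (a joint): how far the knob is pushed down (m): 0 = up; it frees the catch beyond 0.005. It springs back: 4 N to start it, 10 N at 0.005, 13 N at 0.0075. There is no firm stop before 0.012: beyond 0.009 (14.8 N) its switch is crushed
- dial (a joint): angle of the knob (rad): 0 = off, nose to the warmer's front; grows clockwise seen from above, to 4.2. At off a hidden catch stops it at about 0.07 rad unless pushed down 5 mm; keep it down until past 0.7 rad, from there it turns while up. It stays where it is left (friction 0.06 N m)
- settab: white set-point tab, 14 mm wide and 8 mm high, with a 6 mm wide point towards the axis, clipped on the lip; its inner end is 44 mm from the knob's axis. Fixed. The origin lies on the knob's axis at the height of the lip's top; x points from the axis to the tab. It lies 1.9 to 2.9 rad clockwise from the knob's off position
- panlid: aluminium pan lid 170 x 260 mm lying on the warmer's hot top (123 mm above the table), black bar handle 36 mm above its underside; bystander; origin under its centre
- saucejar: closed jar, 64 mm diameter, 130 mm high, standing left of the warmer; bystander; origin under its centre
- mug: white mug, 80 mm diameter, 90 mm high, standing right of the warmer; bystander; origin under its centre
- dial_bar (a point): middle of the top of the knob's upright grip bar, on the knob's axis, 24 mm above the skirt and 12 mm below the lip's top; axes as dial_top. The bar is 12 mm wide (y) and reaches 18 mm either side of the axis (x); from its flat sides to the lip are 41 mm

How it is judged:
By the outcome, as a careful person would: the job done as asked, in the order asked, and still so for the second after the job is handed in, with the robot touching nothing.
It also fails if it takes over 45 s, if anything falls off the work surface, if the arm or the gripper's body presses on something with over 40 N, if the wrist force passes 120 N, or if a joint passes its speed limit or range.

### The arm

A 6-joint arm with a two-finger parallel gripper is mounted at the origin on the work surface. World frame = base frame: x ahead of the robot, y to its left, z up, the work surface at z = 0. Lengths are in m, angles in degrees, forces in N, time in s.
With the tool pointing down it reaches from about 0.4 to 0.825 m from the base axis. Payload 7 kg.
Tool frame: the origin (TCP) lies at the very end of the fingers, on their centre line; the grasp point (between the pads) lies 19 mm behind it; z points along the fingers, y is the line along which they close (so a half turn about z gives the same grasp; the last joint's range is limited). The gripper opens to 88 mm and grips with 3 to 60 N. Pads are 19 mm wide; open, the fingers measure 130 mm over their backs; the gripper's body (78 mm by 193 mm) begins 47 mm behind the grasp point.
Start: joints at [88.929, 20.546, 0.682, 0, -70.136, -16.507], TCP at [0.204, 0.643, 0.227] pointing down, gripper open.
Joint ranges: [-176.03, 176.03], [-82.01, 121.73], [-58.28, 71.71], [-173.87, 95.51], [-174.79, -0.11], [-173.66, 173.66]. Speed limits (degrees/s): [136.94, 136.94, 172.46, 180, 180, 180].

### API

Orientations are given as [roll, pitch, yaw] about the fixed x, y, z axes, in that order (R = Rz(yaw) Ry(pitch) Rx(roll)).
In Python, from plant import get_state, imaging, r, finder gives the robot as it stands.
- The arm moves only by the shell command python3 -m handwheel 'ROWS' [FORCE]. ROWS is JSON, a list of rows, each a list of 5 numbers: the closure, from 0 (fully open) to 1 (shut), then the shift along the world's x, y, z in cm, then the turn about the world's z in degrees. A call has 1 to 8 rows; each row is the pose to reach, as a shift and turn from the pose commanded when the call began; what a row does not reach only later rows make up. A row lasts 1/8 s, in which the tool goes at most 62.5 mm and 10.7 degrees, less where a joint would pass 70% of its speed; a pose out of reach is approached as far as the arm can. A call with a gripper value outside its range is refused whole. The fingers move at their own pace and stop on an object; FORCE is the grip in N (left out, the last holds). Time passes only in rows, so rows that repeat a pose let the fingers close. It gives the time, the measured TCP pose, the force, the opening and the grip force at its end, in the units of the state.
- get_state(): the state, without advancing time (a new reading comes with each control period).
- imaging.capture(name): name is "side" or "top" or "wrist"; returns (picture, depth): 420x560x3 uint8, red, green, blue; 420x560 float32, m along the optical axis (not along the pixel's ray), 0 where there is no reading.
- imaging.get_calibration(name): a dict with "fx", "fy", "cx", "cy" (pixels), "dist" ([k1, k2, p1, p2, k3] as OpenCV has them; the pictures are not rectified), "rvec" (rotation vector, rad) and "tvec" (3), from world to camera coordinates, as OpenCV has them; the wrist camera has in their place "hand_eye" (4x4, takes a point from camera to tool coordinates, whose origin is the TCP and whose axes are the flange's). Camera axes: x right, y down, z forward; pixel columns grow to the right and rows downward; lengths in m; the calibration is good to about 2 mm. A picture is of the moment at which its call begins: read the wrist's pose just before it. get_calibration takes no time and is no camera call.
- r.close_job(): hands the job in; it is judged then, once.
Trained networks look in the newest picture that a camera, given by its name, has taken for a name from the list of things; names that differ only in an ending like _2 or _b are one class to them, and where a whole thing is asked for, a point or a joint stands for the part that bears it (a point fixed in the world has none). Each returns a list of dicts, best first, with "p" (0 to 1); they miss things now and then, are a little off and sometimes report something else, mostly with a low value. They report only what shows in the picture. A call takes as long as a camera call.
- finder.cut_out(camera, query): "region" (420x560 bool, what is visible of it) and "pixel" ([column, row] in pixels, amid what is visible of it).
The state is a dict: "time_s": time; "joints": joint angles; "qd": joint speeds; "joint_torque": joint torques, N m; "tcp_pos": TCP position; "eef_rot": TCP orientation; "contact_force": force on the tool from outside, world axes, zero at the start; "moment": the same for the moment, N m; "gripper_width": finger opening in m; "gripper_force": force on a finger pad.
Only numpy, scipy, OpenCV 4.12 (cv2) and the standard library are available. Lean on these libraries where they do the work, as an engineer would, in place of code of your own. Each camera call takes 0.05 s, during which the arm holds its last target. There are 200 camera calls.

## Working session

There is one attempt and no reset: what is moved stays moved. The work goes in short steps, Python scripts to look and compute and a shell command to move; the robot and the scene stay as the last step left them, time stands still between calls to the robot, and variables do not carry over. Pictures are saved under pics/ and viewed, at most 10 in all, crops included, and the job is handed in when it is done.

```bash
mkdir -p pics; cat > h.py <<'E'
import numpy as np, cv2
from scipy.spatial.transform import Rotation as R
from plant import get_state, imaging, r, finder
def cap(cam):
    s=get_state(); im,d=imaging.capture(cam); c=imaging.get_calibration(cam)
    K=np.array([[c['fx'],0,c['cx']],[0,c['fy'],c['cy']],[0,0,1.]]); D=np.array(c['dist'],float)
    if 'rvec' in c:
        Rc=cv2.Rodrigues(np.array(c['rvec'],float))[0].T; t=-Rc@np.array(c['tvec'],float).ravel()
    else:
        H=np.array(c['hand_eye']); Rt=R.from_euler('xyz',s['eef_rot'],degrees=True).as_matrix()
        Rc=Rt@H[:3,:3]; t=Rt@H[:3,3]+np.array(s['tcp_pos'])
    return im,d,(K,D,Rc,t)
def world(px,d,cal,z=None):
    K,D,Rc,t=cal; px=np.array(px,float).reshape(-1,2)
    n=cv2.undistortPoints(px.reshape(-1,1,2),K,D).reshape(-1,2)
    ray=np.c_[n,np.ones(len(n))]@Rc.T
    if z is None: k=d[px[:,1].round().astype(int),px[:,0].round().astype(int)]
    else: k=(z-t[2])/ray[:,2]
    return t+ray*np.asarray(k)[:,None]
def save(n,im): cv2.imwrite('pics/'+n,im[:,:,::-1])
E
python3 - <<'E'
from h import *
print(get_state())
ims=[]
for cam in ['top','wrist','side']:
    im,d,cal=cap(cam); ims.append(im)
    for q in ['warmer','dial_top','dial_nose','dial_bar','settab','panlid','saucejar','mug']:
        for o in finder.cut_out(cam,q)[:1]:
            m=o['region']&(d>0); v,u=np.nonzero(m)
            w=world(np.c_[u,v],d,cal) if len(u) else np.zeros((1,3))
            print(cam,q,round(o['p'],2),np.round(o['pixel']),m.sum(),np.median(w,0).round(3),w.min(0).round(3),w.max(0).round(3))
    save(cam+'0.png',im)
E
```

```text
{'time_s': 0.0, 'joints': array([ 8.89278892e+01,  2.05908615e+01,  6.36178677e-01, -2.19709905e-02,
       -7.01357704e+01, -1.65058283e+01]), 'qd': array([ 0.02349181, -0.04179127, -0.00851493, -0.01881054,  0.01599011,
       -0.08719995]), 'joint_torque': array([ 6.83572307e-04, -5.82715702e+01,  2.93057334e+01,  6.99730799e+00,
        7.06884879e-03, -1.45002259e-04]), 'tcp_pos': array([0.20373078, 0.64302359, 0.22564161]), 'eef_rot': array([ 1.79907406e+02, -5.89841443e-03, -1.75854162e+01]), 'contact_force': array([-0.134906  , -0.36521494,  0.2644143 ]), 'moment': array([ 0.00496741,  0.01676936, -0.00399355]), 'gripper_force': 0.0, 'gripper_width': 0.08783167036948833}
top warmer 0.94 [284. 231.] 14051 [0.54  0.005 0.121] [ 0.398 -0.193 -0.005] [0.878 0.252 0.139]
top dial_top 0.58 [289. 246.] 553 [0.51  0.    0.093] [ 0.481 -0.028  0.065] [0.542 0.03  0.12 ]
top dial_nose 0.59 [285. 242.] 520 [0.512 0.002 0.093] [ 0.483 -0.028  0.067] [0.54 0.03 0.12]
top dial_bar 0.59 [288. 243.] 559 [0.51  0.002 0.093] [ 0.481 -0.028  0.07 ] [0.545 0.03  0.12 ]
top panlid 0.83 [264. 164.
[... 356 characters left out ...]
344 0.13 ]
side dial_top 0.73 [242. 239.] 333 [ 0.511 -0.003  0.102] [ 0.482 -0.014  0.088] [0.54  0.03  0.118]
side dial_nose 0.7 [240. 240.] 359 [ 0.511 -0.003  0.101] [ 0.479 -0.046  0.07 ] [0.542 0.041 0.127]
side dial_bar 0.58 [242. 237.] 338 [ 0.511 -0.003  0.102] [ 0.482 -0.011  0.07 ] [0.542 0.053 0.118]
side settab 0.64 [258. 218.] 44 [0.557 0.025 0.133] [0.547 0.02  0.127] [0.566 0.032 0.137]
side panlid 0.61 [313. 198.] 6126 [0.682 0.034 0.133] [ 0.571 -0.091  0.119] [0.805 0.205 0.16 ]
side saucejar 0.62 [189. 180.] 894 [0.448 0.221 0.107] [ 0.419  0.141 -0.003] [0.507 0.442 0.133]
side mug 0.63 [330. 338.] 2710 [ 0.599 -0.249  0.051] [ 0.557 -0.291 -0.004] [ 0.677 -0.141  0.092]
```

```bash
python3 - <<'E'
import cv2,numpy as np
a=cv2.imread('pics/top0.png')[180:300,200:380];b=cv2.imread('pics/side0.png')[180:300,160:340]
cv2.imwrite('pics/c0.png',np.vstack([cv2.resize(x,(450,300),interpolation=cv2.INTER_CUBIC) for x in (a,b)]))
E
```

```text
(no output)
```

View pics/c0.png

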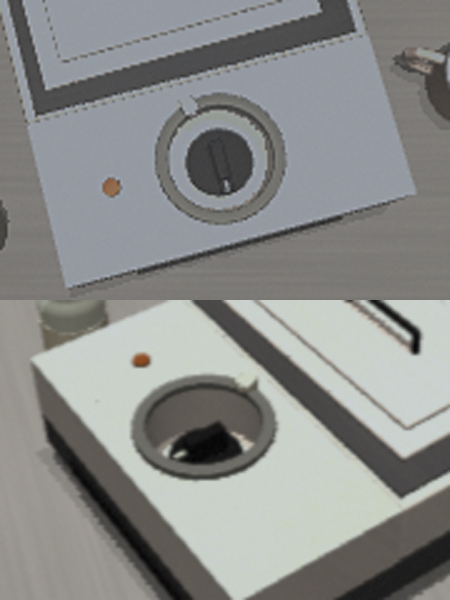

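```bash
python3 -m handwheel '[[0,2.6,-5.5,0.8,0],[0,5.2,-11,1.6,0],[0,7.8,-16.5,2.4,0],[0,10.4,-22,2.4,0],[0,13,-27.5,2.4,0],[0,15.6,-33,2.4,0],[0,18.2,-38.5,2.4,0],[0,20.8,-44,2.4,0]]'
```

```text
time_s: 2.35
tcp_pos: [0.4124, 0.2017, 0.2511]
eef_rot: [-179.9, -0.0, -17.5]
contact_force: [0.9, 0.6, -0.9]
gripper_width: 0.0878
gripper_force: 0.0
```

The crop shows the knob at about (220,163) in the top view, its nose towards the front at (227,190) and the tab at (188,106). That puts the warmer's yaw near +15° and the turn near 165° clockwise.

```bash
python3 -m handwheel '[[0.5,2.5,-5,0,10],[0.5,5,-10,0,20],[0.5,7.5,-15,0,30],[0.5,9.8,-20,0,32.5],[0.65,9.8,-20,0,32.5]]' 20; python3 - <<'E'
from h import *
im,d,cal=cap('wrist'); s=get_state(); print(s['joints'].round(1),s['tcp_pos'],s['eef_rot'],s['gripper_width'])
for q in ['dial_top','dial_nose','settab','warmer']:
    for o in finder.cut_out('wrist',q)[:2]:
        m=o['region']&(d>0); v,u=np.nonzero(m); w=world(np.c_[u,v],d,cal) if len(u) else np.zeros((1,3))
        print(q,round(o['p'],2),np.round(o['pixel']),m.sum(),np.median(w,0).round(4),w.min(0).round(3),w.max(0).round(3))
save('w1.png',im); np.savez('w1.npz',im=im,d=d,K=cal[0],D=cal[1],R=cal[2],t=cal[3])
E
```

```text
time_s: 2.98
tcp_pos: [0.5106, 0.0001, 0.2503]
eef_rot: [180.0, 0.0, 14.7]
contact_force: [0.3, 0.7, 0.3]
gripper_width: 0.043
gripper_force: 0.0
[ 22.2   4.  -17.6   0.  -68.4  82.5] [0.5103023  0.00117614 0.25026639] [1.79986680e+02 3.87117556e-02 1.46913462e+01] 0.0387500954721923
dial_top 0.79 [275. 192.] 2780 [0.5144 0.0031 0.0928] [ 0.474 -0.032  0.069] [0.544 0.034 0.118]
dial_nose 0.98 [273. 196.] 2654 [0.5145 0.0031 0.0929] [ 0.478 -0.027  0.069] [0.544 0.032 0.118]
settab 0.67 [257. 148.] 317 [0.5582 0.0301 0.1363] [0.547 0.021 0.07 ] [0.567 0.039 0.139]
warmer 0.93 [281. 158.] 59110 [0.551  0.0011 0.1208] [ 0.415 -0.237 -0.001] [0.769 0.268 0.33 ]
```

View pics/w1.png

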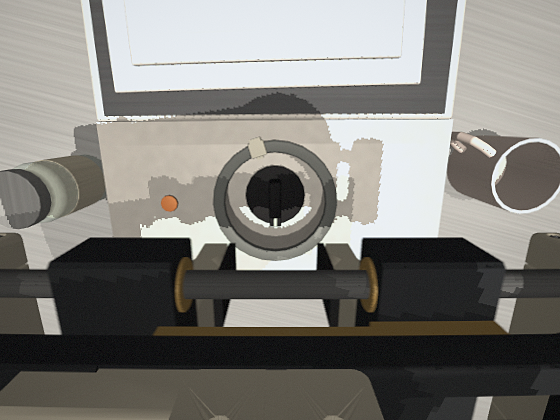

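The wrist view shows the knob at (275,192) with its nose line at (275,222) and the tab at (257,148). The bar is parallel to the tool's x axis. Next I fit the centre and the angles.

```bash
cat > fit.py <<'E'
from h import *
from scipy.optimize import least_squares
def circ(p):
    f=lambda q:np.hypot(p[:,0]-q[0],p[:,1]-q[1])-q[2]
    return least_squares(f,[*np.median(p,0)[:2],.03],loss='soft_l1',f_scale=.002).x
def fit(im,d,cal,c0=(.512,.001)):
    v,u=np.mgrid[100:265,200:360]; px=np.c_[u.ravel(),v.ravel()]
    w=world(px,d,cal); rad=np.hypot(*(w[:,:2]-c0).T); g=im[px[:,1],px[:,0]].max(1); ok=d[px[:,1],px[:,0]]>0
    lip=ok&(abs(w[:,2]-.128)<.004)&(rad>.04)&(rad<.07)&(g<160)
    msk=np.zeros(im.shape[:2],np.uint8); wl=w[lip]
    print('lip n',lip.sum(),'mean z',wl[:,2].mean().round(4),'circle mid-ring',circ(wl).round(4))
    sk=ok&(g<60)&(rad<.04); m=msk.copy(); m[px[sk,1],px[sk,0]]=255
    cs=max(cv2.findContours(m,cv2.RETR_EXTERNAL,cv2.CHAIN_APPROX_NONE)[0],key=cv2.contourArea).reshape(-1,2)
    print('skirt circle',circ(world(cs,d,cal,z=.092)).round(4))
    b=ok&(g<90)&(rad<.035)&(w[:,2]>.110)&(w[:,2]<.122); p=w[b]; q=p[:,:2]-p[:,:2].mean(0)
    e=np.linalg.svd(q,full_matrices=False)[2][0]; print('bar',b.sum(),p.mean(0).round(4),'ang',np.degrees(np.arctan2(e[1],e[0])).round(1))
    s=w[ok&(rad<.04)]; z=s[(abs(s[:,2]-.092)<.004)]; print('skirt z',np.median(z[:,2]).round(4))
    o=finder.cut_out('wrist','settab')
    if o:
        m=o[0]['region']; v,u=np.nonzero(m); W=world(np.c_[u,v],d,cal); k=W[:,2]>.131; T=W[k]; print('tab',o[0]['p'],T.mean(0).round(4),T.min(0).round(4),T.max(0).round(4))
if __name__=='__main__':
    a=np.load('w1.npz'); fit(a['im'],a['d'],(a['K'],a['D'],a['R'],a['t']))
E
python3 fit.py
```

```text
lip n 3879 mean z 0.1283 circle mid-ring [0.5134 0.0023 0.052 ]
skirt circle [0.5129 0.0018 0.0298]
bar 452 [0.514  0.0026 0.1162] ang -164.1
skirt z 0.0926
tab 0.67 [0.5581 0.03   0.1372] [0.5494 0.0188 0.1322] [0.5801 0.0386 0.409 ]
```

```bash
python3 -m handwheel '[[0.65,0.3,0.1,-4,1],[0.65,0.3,0.1,-9,1],[0.65,0.3,0.1,-12,1],[0.65,0.3,0.1,-13,1],[0.65,0.3,0.1,-13,1]]' 20; python3 -c "
from h import *
for i in range(4):
  im,d,c=cap('wrist'); s=get_state(); print(s['tcp_pos'].round(4),s['eef_rot'].round(2),s['contact_force'].round(2),s['gripper_width'])"
```

```text
time_s: 3.9
tcp_pos: [0.513, 0.0052, 0.1209]
eef_rot: [180.0, 0.0, 16.0]
contact_force: [-0.3, -0.9, 1.1]
gripper_width: 0.0307
gripper_force: 0.0
[0.5136 0.0052 0.1216] [ 1.7999e+02 -8.0000e-02  1.5990e+01] [ 1.51 -0.18 -0.28] 0.03081036786759163
[0.5138 0.0051 0.122 ] [ 1.7999e+02 -1.3000e-01  1.5980e+01] [ 1.37 -0.86  0.69] 0.030780039875359353
[0.5138 0.005  0.1221] [ 1.800e+02 -1.500e-01  1.596e+01] [ 0.03 -0.96  0.29] 0.030770673148741393
[0.5138 0.0049 0.122 ] [-1.800e+02 -1.500e-01  1.595e+01] [-0.1   0.72  0.1 ] 0.030451968346059538
```

```bash
python3 -m handwheel '[[0.65,0,-0.28,0,0],[0.72,0,-0.28,-1,0],[0.75,0,-0.28,-2,0],[0.75,0,-0.28,-2.6,0],[0.75,0,-0.28,-2.6,0]]' 20; python3 -c "
from h import *
for i in range(4):
  im,d,c=cap('wrist'); s=get_state(); print(s['tcp_pos'].round(4),s['eef_rot'].round(2),s['contact_force'].round(2),s['gripper_width'])"
```

```text
time_s: 4.72
tcp_pos: [0.5124, 0.0015, 0.0937]
eef_rot: [180.0, 0.1, 15.9]
contact_force: [-0.2, -0.5, 0.6]
gripper_width: 0.0223
gripper_force: 0.0
[0.5127 0.0016 0.0942] [1.7999e+02 5.0000e-02 1.5920e+01] [ 0.46 -0.38 -0.15] 0.021692422741883127
[0.5129 0.0017 0.0945] [1.7999e+02 2.0000e-02 1.5930e+01] [ 0.7   0.16 -0.28] 0.021462819504936455
[0.5131 0.0017 0.0947] [ 1.800e+02 -1.000e-02  1.593e+01] [0.1  0.49 0.88] 0.021832151581715982
[0.5131 0.0017 0.0948] [ 1.800e+02 -2.000e-02  1.593e+01] [ 0.62  0.96 -0.01] 0.021888929343855022
```

```bash
python3 -m handwheel '[[0.75,0,0,-0.15,0],[0.75,0,0,-0.3,0],[0.75,0,0,-0.3,0]]' 20; python3 -c "
from h import *
for i in range(4):
  im,d,c=cap('wrist'); s=get_state(); print(s['tcp_pos'].round(4),s['eef_rot'].round(2),s['contact_force'].round(2),s['gripper_width'])"
```

```text
time_s: 5.3
tcp_pos: [0.5131, 0.0017, 0.0918]
eef_rot: [180.0, -0.0, 15.9]
contact_force: [-0.2, 0.1, 4.8]
gripper_width: 0.022
gripper_force: 1.6
[0.513  0.0017 0.0918] [ 1.800e+02 -2.000e-02  1.593e+01] [-0.96  0.74  2.81] 0.021953701042672576
[0.513  0.0017 0.0918] [ 1.800e+02 -3.000e-02  1.593e+01] [-0.32  1.21  3.16] 0.021853207717587336
[0.5131 0.0017 0.0918] [ 1.800e+02 -3.000e-02  1.593e+01] [-0.61  1.    3.38] 0.022043503151438014
[0.513  0.0017 0.0918] [ 1.800e+02 -3.000e-02  1.593e+01] [-0.33 -0.14  3.  ] 0.02178311096126132
```

Contact at z ≈ 0.0918. Next I close on the bar.

```bash
python3 -m handwheel '[[1,0,0,0,0],[1,0,0,0,0],[1,0,0,0,0],[1,0,0,0,0]]' 15; python3 -m handwheel '[[1,0,0,-0.2,0],[1,0,0,-0.4,0],[1,0,0,-0.5,0],[1,0,0,-0.5,0],[1,0,0,-0.5,0]]';  python3 -c "
from h import *
for i in range(3):
  im,d,c=cap('wrist'); s=get_state(); print(s['tcp_pos'].round(4),s['eef_rot'].round(2),s['contact_force'].round(2),s['moment'].round(2),s['gripper_width'])"
```

```text
time_s: 6.0
tcp_pos: [0.5131, 0.0019, 0.0917]
eef_rot: [-180.0, -0.0, 15.9]
contact_force: [0.6, 2.9, 4.1]
gripper_width: 0.0122
gripper_force: 16.1
time_s: 6.62
tcp_pos: [0.5132, 0.0019, 0.0871]
eef_rot: [180.0, -0.0, 15.9]
contact_force: [-1.9, 4.1, 9.3]
gripper_width: 0.012
gripper_force: 16.9
[0.5132 0.0018 0.0871] [-1.800e+02 -5.000e-02  1.593e+01] [-2.5   3.01  9.05] [ 1.08  0.75 -0.12] 0.012116225929584883
[0.5132 0.0018 0.0871] [ 1.800e+02 -5.000e-02  1.594e+01] [-1.95  2.17 10.04] [ 1.11  0.74 -0.11] 0.011975500804780423
[0.5132 0.0018 0.0871] [-1.800e+02 -5.000e-02  1.593e+01] [-1.88  2.83 10.03] [ 1.1   0.76 -0.17] 0.011941217905953325
```

```bash
python3 -m handwheel '[[1,-0.02,0.03,-0.12,0],[1,-0.02,0.03,-0.22,0],[1,-0.02,0.03,-0.22,0]]';  python3 -c "
from h import *
for i in range(3):
  im,d,c=cap('wrist'); s=get_state(); print(s['tcp_pos'].round(4),s['eef_rot'].round(2),s['contact_force'].round(2),s['moment'].round(2),s['gripper_width'])"
```

```text
time_s: 7.15
tcp_pos: [0.5132, 0.0019, 0.0851]
eef_rot: [180.0, -0.1, 15.9]
contact_force: [-1.2, 1.7, 12.2]
gripper_width: 0.0118
gripper_force: 17.2
[0.5132 0.0019 0.0852] [ 1.7997e+02 -6.0000e-02  1.5950e+01] [-2.47  1.44 12.18] [ 0.52  0.78 -0.16] 0.011574556142409211
[0.5132 0.0019 0.0852] [ 1.7998e+02 -6.0000e-02  1.5940e+01] [-1.92  0.68 11.36] [ 0.48  0.79 -0.1 ] 0.011841488167240259
[0.5132 0.0019 0.0852] [ 1.7998e+02 -6.0000e-02  1.5950e+01] [-1.28  1.55 11.44] [ 0.49  0.82 -0.15] 0.011791778825723517
```

```bash
python3 -m handwheel '[[1,0,0,-0.04,-4],[1,0,0,-0.04,-11],[1,0,0,-0.04,-18],[1,0,0,-0.04,-25],[1,0,0,-0.04,-25]]';  python3 -c "
from h import *
for i in range(3):
  im,d,c=cap('wrist'); s=get_state(); print(s['tcp_pos'].round(4),s['eef_rot'].round(2),s['contact_force'].round(2),s['moment'].round(2),s['gripper_width'])"
```

```text
time_s: 7.92
tcp_pos: [0.5132, 0.0013, 0.0849]
eef_rot: [179.9, -0.1, -9.1]
contact_force: [-0.9, -3.0, 12.1]
gripper_width: 0.0118
gripper_force: 17.1
[0.5132 0.0012 0.0849] [ 1.7995e+02 -7.0000e-02 -9.0600e+00] [-1.23 -2.54 12.04] [-0.94  0.43 -0.07] 0.011861705161753888
[0.5131 0.0012 0.0849] [ 1.7995e+02 -6.0000e-02 -9.0400e+00] [-1.79 -2.21 12.62] [-0.92  0.41 -0.03] 0.011845694476927682
[0.5132 0.0013 0.0849] [ 1.7995e+02 -7.0000e-02 -9.0400e+00] [-0.66 -1.65 11.82] [-0.94  0.41 -0.02] 0.01172053926020503
```

```bash
python3 -m handwheel '[[1,0,0,0,-9],[1,0,0,0,-18],[1,0,0,0,-27],[1,0,0,0,-36],[1,0,0,0.3,-40],[1,0,0,0.6,-44],[1,0,0,0.65,-50],[1,0,0,0.65,-50]]';  python3 -c "
from h import *
for i in range(2):
  im,d,c=cap('wrist'); s=get_state(); print(s['tcp_pos'].round(4),s['eef_rot'].round(2),s['contact_force'].round(2),s['moment'].round(2),s['gripper_width'])"
```

```text
time_s: 9.07
tcp_pos: [0.5123, 0.0002, 0.0906]
eef_rot: [179.9, -0.1, -59.1]
contact_force: [1.9, -8.3, 4.7]
gripper_width: 0.0119
gripper_force: 16.4
[5.123e-01 2.000e-04 9.050e-02] [ 1.7987e+02 -9.0000e-02 -5.9080e+01] [ 0.91 -7.71  4.56] [-2.84 -0.38 -0.07] 0.011550367158337715
[5.123e-01 2.000e-04 9.060e-02] [ 1.7987e+02 -9.0000e-02 -5.9070e+01] [ 0.87 -7.18  5.16] [-2.85 -0.37 -0.06] 0.012169358201164035
```

```bash
python3 -m handwheel '[[1,0,-0.08,0.1,-6],[1,0,-0.15,0.1,-15],[1,0,-0.15,0.1,-24],[1,0,-0.15,0.1,-33],[1,0,-0.15,0.1,-40],[1,0,-0.15,0.1,-40]]';  python3 -c "
from h import *
for i in range(2):
  im,d,c=cap('wrist'); s=get_state(); print(s['tcp_pos'].round(4),s['eef_rot'].round(2),s['contact_force'].round(2),s['moment'].round(2),s['gripper_width'],s['joints'].round(0))"
```

```text
time_s: 9.93
tcp_pos: [0.5112, -0.0002, 0.0909]
eef_rot: [179.9, -0.1, -99.0]
contact_force: [-5.0, -1.3, 4.7]
gripper_width: 0.0119
gripper_force: 16.4
[ 5.112e-01 -2.000e-04  9.090e-02] [ 1.7985e+02 -8.0000e-02 -9.8940e+01] [-4.46 -1.93  4.28] [-0.35  1.74 -0.03] 0.011860937640554995 [ 22.  13. -30.  -0. -47. -31.]
[ 5.112e-01 -2.000e-04  9.090e-02] [ 1.7985e+02 -8.0000e-02 -9.8940e+01] [-5.57 -1.16  4.87] [-0.45  1.85 -0.05] 0.011964173551778664 [ 22.  13. -30.  -0. -47. -31.]
```

```bash
python3 -m handwheel '[[1,-0.06,0,0.05,-7],[1,-0.12,0,0.05,-16],[1,-0.12,0,0.05,-25],[1,-0.12,0,0.05,-34],[1,-0.12,0,0.05,-42],[1,-0.12,0,0.05,-45],[1,-0.12,0,0.05,-45]]';  python3 - <<'E'
from h import *
im,d,c=cap('wrist'); s=get_state(); print(s['tcp_pos'].round(4),s['eef_rot'].round(2),s['contact_force'].round(2),s['moment'].round(2),s['gripper_width'],s['joints'].round(0))
im,d,c=cap('side'); save('s2.png',cv2.resize(im[180:300,160:340],None,fx=4,fy=4,interpolation=cv2.INTER_CUBIC))
E
```

```text
time_s: 10.9
tcp_pos: [0.5101, 0.0004, 0.0914]
eef_rot: [179.9, -0.1, -144.0]
contact_force: [-5.4, 1.6, 4.3]
gripper_width: 0.0118
gripper_force: 16.1
[5.101e-01 4.000e-04 9.130e-02] [ 1.7992e+02 -1.2000e-01 -1.4398e+02] [-5.57  1.62  5.11] [ 0.86  2.1  -0.01] 0.011860211818897522 [ 22.  13. -30.  -0. -47. -76.]
```

```bash
python3 -m handwheel '[[0.75,0,0,0.05,0],[0.75,0,0,0.05,0],[0.72,0,0,0.05,0],[0.72,0,0,2,0],[0.72,0,0,6,0],[0.72,0,0,11,0],[0.72,0,0,15,0],[0.72,0,0,15,0]]'; python3 - <<'E'
from fit import *
im,d,cal=cap('wrist'); im,d,cal=cap('wrist'); save('w3.png',im); np.savez('w3.npz',im=im,d=d,K=cal[0],D=cal[1],R=cal[2],t=cal[3])
for q in ['dial_top','settab']:
    for o in finder.cut_out('wrist',q)[:1]:
        m=o['region']&(d>0); v,u=np.nonzero(m); w=world(np.c_[u,v],d,cal); print(q,o['p'],o['pixel'],np.median(w,0).round(4))
E
```

```text
time_s: 12.0
tcp_pos: [0.5134, 0.0009, 0.2454]
eef_rot: [-179.9, 0.4, -144.0]
contact_force: [0.6, -0.1, -1.3]
gripper_width: 0.0248
gripper_force: 0.0
dial_top 0.61 [280.3, 194.8] [ 5.104e-01 -1.000e-04  9.270e-02]
settab 0.75 [268.8, 321.6] [0.6067 0.0627 0.1293]
```

View pics/w3.png

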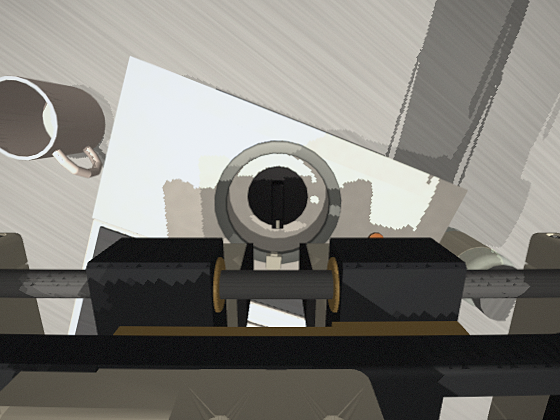

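The wrist view shows the knob centre at (278,195), the nose tip at (279,224) and the tab at (274,262). They are nearly aligned, so I measure the remaining angle.

```bash
cat > ang.py <<'E'
from fit import *
def ang(im,d,cal,u0,u1,v0,v1,n):
    out=cv2.resize(im[v0:v1,u0:u1],None,fx=6,fy=6,interpolation=cv2.INTER_CUBIC); save(n,out)
E
python3 - <<'E'
from ang import *
a=np.load('w3.npz'); im,d=a['im'],a['d']; cal=(a['K'],a['D'],a['R'],a['t'])
fit(im,d,cal,(.510,0.))
ang(im,d,cal,215,345,180,278,'w3c.png')
E
```

```text
lip n 3083 mean z 0.1282 circle mid-ring [0.5116 0.001  0.0516]
skirt circle [0.5119 0.0017 0.0298]
bar 478 [0.5115 0.0009 0.1163] ang 35.6
skirt z 0.0925
tab 0.75 [0.576  0.0281 0.2075] [ 0.4559 -0.0402  0.131 ] [0.6268 0.0802 0.4017]
```

View pics/w3c.png

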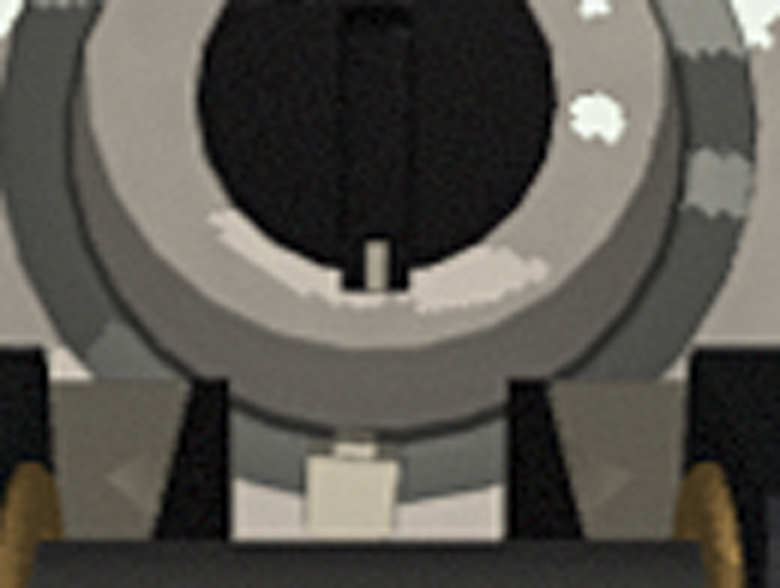

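```bash
python3 - <<'E'
from h import *
for f,pts in [('w3.npz',[((274.3,254.7),.134),((273.8,262.5),.136),((277.8,224.2),.104),((277.8,227),.104)]),]:
    a=np.load(f); cal=(a['K'],a['D'],a['R'],a['t'])
    for p,z in pts:
        w=world([p],None,cal,z)[0]
        for c in [(.5116,.001),(.5118,.0014)]:
            v=w[:2]-c; print(p,w.round(4),np.hypot(*v).round(4),np.degrees(np.arctan2(v[1],v[0])).round(1))
# tab in w1 via white pixels
a=np.load('w1.npz'); im,d=a['im'],a['d']; cal=(a['K'],a['D'],a['R'],a['t'])
v,u=np.mgrid[130:165,235:280]; px=np.c_[u.ravel(),v.ravel()]; w=world(px,d,cal); k=(w[:,2]>.132)&(w[:,2]<.140); T=w[k]
print(k.sum(),T.mean(0)); 
q=T[:,:2]-[.5134,.0023]; r_=np.hypot(*q.T); an=np.degrees(np.arctan2(q[:,1],q[:,0])); print(r_.min(),r_.max(),an.mean(),np.median(an))
e=np.linalg.svd(T[:,:2]-T[:,:2].mean(0))[2]; print(np.degrees(np.arctan2(e[:,1],e[:,0])))
E
```

```text
(274.3, 254.7) [0.5506 0.0263 0.134 ] 0.0465 33.0
(274.3, 254.7) [0.5506 0.0263 0.134 ] 0.0461 32.8
(273.8, 262.5) [0.5564 0.03   0.136 ] 0.0534 32.9
(273.8, 262.5) [0.5564 0.03   0.136 ] 0.053 32.7
(277.8, 224.2) [0.5324 0.0173 0.104 ] 0.0264 38.0
(277.8, 224.2) [0.5324 0.0173 0.104 ] 0.026 37.6
(277.8, 227) [0.5348 0.019  0.104 ] 0.0294 37.8
(277.8, 227) [0.5348 0.019  0.104 ] 0.029 37.5
313 [0.55802566 0.03004054 0.13633377]
0.043374816928517905 0.06136054891725215 31.87012556820655 31.840558379660557
[-149.43987984  120.56012016]
```

About 4° more clockwise is needed: tab at ~32.3°, nose at ~36–37.8°.

```bash
python3 -m handwheel '[[0.72,0,0,-5,0],[0.72,0,0,-10,0],[0.72,0,0,-13,0],[0.72,0,0,-14.6,0],[0.72,0,0,-14.6,0],[1,0,0,-14.6,0],[1,0,0,-14.6,0],[1,0,0,-14.6,0]]' 15; python3 -m handwheel '[[1,0,0,0,0],[1,0,0,0,-2],[1,0,0,0,-4.2],[1,0,0,0,-4.2],[1,0,0,0,-4.2],[0.9,0,0,0,-4.2],[0.75,0,0,0,-4.2],[0.75,0,0,0,-4.2]]'; python3 -m handwheel '[[0.72,0,0,0.5,0],[0.72,0,0,3,0],[0.72,0,0,8,0],[0.72,0,0,13,0],[0.72,0,0,15,0],[0.72,0,0,15,0],[0.72,0,0,15,0]]'
python3 - <<'E'
from ang import *
im,d,cal=cap('wrist'); im,d,cal=cap('wrist'); finder.cut_out('wrist','settab'); np.savez('w4.npz',im=im,d=d,K=cal[0],D=cal[1],R=cal[2],t=cal[3])
fit(im,d,cal,(.511,0.001)); ang(im,d,cal,215,345,180,278,'w4c.png'); print(get_state()['eef_rot'])
E
```

```text
time_s: 13.25
tcp_pos: [0.5114, 0.0011, 0.0966]
eef_rot: [180.0, 0.1, -144.1]
contact_force: [-1.9, 2.8, 0.9]
gripper_width: 0.0117
gripper_force: 15.0
time_s: 14.25
tcp_pos: [0.5117, 0.0004, 0.0963]
eef_rot: [-180.0, 0.0, -148.3]
contact_force: [-0.5, -0.7, -0.3]
gripper_width: 0.021
gripper_force: 0.0
time_s: 15.12
tcp_pos: [0.5109, 0.0003, 0.2452]
eef_rot: [180.0, -0.1, -148.3]
contact_force: [-0.5, -0.6, -1.0]
gripper_width: 0.0246
gripper_force: 0.0
lip n 3123 mean z 0.1282 circle mid-ring [0.5117 0.0012 0.0515]
skirt circle [0.5121 0.0018 0.0299]
bar 468 [0.5114 0.0007 0.1162] ang 32.5
skirt z 0.0925
tab 0.67 [0.554  0.0271 0.1403] [ 0.4523 -0.0361  0.1316] [0.5642 0.0373 0.4038]
[ 1.79975989e+02 -1.04316342e-01 -1.48280800e+02]
```

View pics/w4c.png

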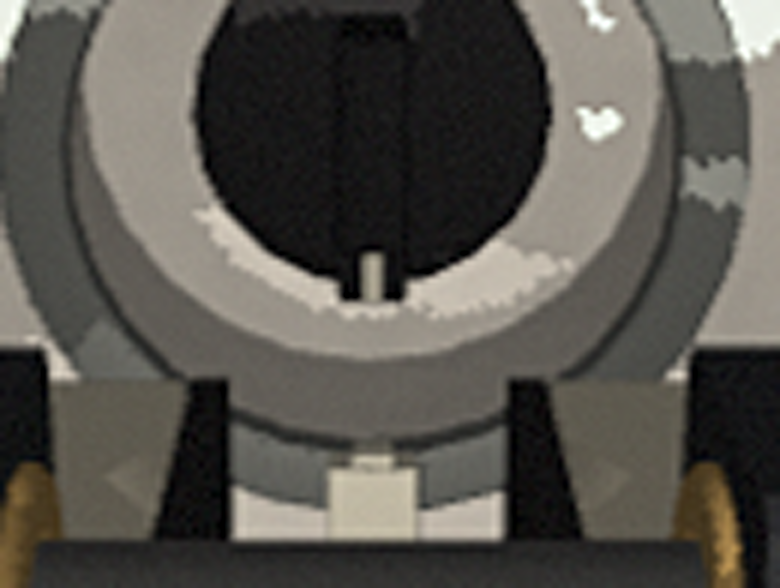

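The nose line (crop x≈372) now lines up with the tab's point (x≈373). The skirt is back at its original height and the gripper is clear.

```bash
python3 -c "
from plant import r; print(r.close_job())"
```

```text
the job is handed in; nothing more can be done
None
```

I pressed the knob about 7 mm, turned it clockwise until its nose points at the set-point tab (within about 1° in the last wrist picture), let it pop back up, released it and handed the job in at about 15 s; the arm kept clear of the lid, jar and mug, though I did not re-measure them afterwards.

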